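# Uncover the graver lap and hold its tool rest at the set angle

## Robot

A 6-joint arm with a two-finger parallel gripper is mounted at the origin on the work surface. World frame = base frame: x ahead of the robot, y to its left, z up, the work surface at z = 0. Lengths are in m, angles in rad, forces in N, time in s.
With the tool pointing down it reaches from about 0.3 to 0.825 m from the base axis. Payload 5.4 kg.
Tool frame: the origin (TCP) lies midway between the tips of the shut fingers; the grasp point (between the pads) lies 19 mm behind it; z points along the fingers, y is the line along which they close (so a half turn about z gives the same grasp; the last joint's range is limited). The gripper opens to 92 mm and grips with 3 to 60 N. Pads are 20 mm wide; open, the fingers measure 128 mm over their backs; the gripper's body (75 mm by 189 mm) begins 69 mm behind the grasp point.
Start: joints at [0.912, 0.158, 1.597, -0, 1.386, -0.21], TCP at [0.249, 0.518, 0.215] pointing down, gripper open.
Joint ranges: [-2.91, 2.91], [-0.94, 2.29], [0.18, 2.7], [-1.29, 4.43], [0.17, 2.64], [-3, 3]. Speed limits (rad/s): [2.57, 2.57, 3.14, 3.14, 3.14, 3.14].

## Interface

Orientations are given as a rotation vector (axis times angle).
In Python, from cell import get_obs, eyes, manip gives the robot as it stands.
- The arm moves only by the tool carry_out, never from a script. Its arguments are lists of equal length, an entry for each row: "dp": the shift along the tool's x, y, z in m, a list of three; "yaw": the turn about the tool's z in rad; "hand": the opening, from -1 (shut) to 1 (fully open), so that 0 is half open. A call has 1 to 10 rows; each row is the pose to reach, as a shift and turn from the pose commanded when the call began, along the tool's axes at that moment; what a row does not reach only later rows make up. A row lasts 1/8 s, in which the tool goes at most 62.5 mm and 10.7 degrees, less where a joint would pass 70% of its speed; a pose out of reach is approached as far as the arm can. A call with a gripper value outside its range is refused whole. The fingers move at their own pace and stop on an object; the grip force is fixed at half the most. Time passes only in rows, so rows that repeat a pose let the fingers close. It gives the time, the measured TCP pose, the force, the opening and the grip force at its end, in the units of the state.
- get_obs(): the state, without advancing time (a new reading comes with each control period).
- eyes.read_camera(name): name is "scene" or "top" or "wrist"; returns the picture (420x560x3 uint8, red, green, blue); there is no depth.
- eyes.get_calibration(name): a dict with "K" (3x3 intrinsics, pixels), "view" (4x4, takes a point from world to camera coordinates). Camera axes: x right, y down, z forward; pixel columns grow to the right and rows downward; lengths in m; the calibration is good to about 2 mm. A picture is of the moment at which its call begins: read the wrist's pose just before it. get_calibration takes no time and is no camera call; for the wrist camera it gives the pose at the moment of the call.
- manip.sign_off(): hands the job in; it is judged then, once.
The state is a dict: "clock": time; "joint_positions": joint angles; "qvel": joint speeds; "effort": joint torques, N m; "ee_pos": TCP position; "eef_rot": TCP orientation; "wrist_force": force on the tool from outside, world axes, zero at the start; "moment": the same for the moment, N m; "gripper_width": finger opening in m; "grip_force": force on a finger pad.
Only numpy, scipy, OpenCV 4.12 (cv2) and the standard library are available. Lean on these libraries where they do the work, as an engineer would, in place of code of your own. Each camera call takes 0.05 s, during which the arm holds its last target. There are 200 camera calls.

## Task

I want to sharpen a graver at the angle set on the lap machine. Take the loose dust lid off the lap and lay it flat on the bench, without dropping it; then swing the tilting tool rest up until its pointer lines up with the brass marker on the quadrant, and finish while still holding it there with the fingers, steady, so that I can tighten its slack clamp. Leave the marker and the other things on the bench where they are.

Things in the scene. Friction and masses are not known exactly. Their poses are not given: they have to be found in the camera images.
- hone: Graver sharpening lap, fixed to the bench: grey housing 185 (x) x 285 (y) mm, y -120 to +165 mm, top 85 mm high. Origin on the bench, z up. Lap axis at x 0, y +75 mm; hinge of the rest along x at y -22, z 125 mm. Round pan rim: 175 mm outside, 163 inside, top z 110. Fixed quadrant plate at x 66 to 69 mm, radius 70 to 90 mm about the hinge, up to z 210; slack black clamp knob at the hinge.
- lid: Loose round aluminium dust lid, about 0.16 kg: flange 177 mm across, 6 mm thick, lying on the pan rim; below it a step 155 mm across, 12 mm deep, loose inside the rim; one flat pull tab at the edge. Origin: centre of the step's underside (12 mm below the rim when seated); z up, y towards the tab. Right way up on the bench it stands on the step, origin at bench height.
- lid_tab (a point): Grip point of the lid's pull tab, 112 mm from the lid's axis along its +y, 15 mm above its origin, at mid-thickness. The tab is 28 mm wide, 6 mm thick and ends 131 mm from the axis. On the machine it points to the machine's +y, give or take about 20 degrees.
- rest: Tilting tool rest: steel plate 108 (x) x 95 (y) x 8 mm with a round lift handle, about 0.6 kg. Origin on its hinge axis, plate and handle along its own -y. It starts level on its stops (frame parallel to the machine's) and swings up about the machine's -x, handle end rising, to 69 degrees at most. The hinge is free: let go, it falls back level; holding it takes 2 to 4 N at the handle.
- hinge (a point): Middle of the rest's hinge axis, which runs along the machine's x, 125 mm above the bench.
- handle (a point): Grip point on the axis of the rest's lift handle, a level round steel bar 14 mm thick sticking out of the middle of the rest's free edge; 148 mm from the hinge axis, in the rest's plane, turning with it. The bar is clear from 112 to 171 mm from the hinge, then ends in a black ball 23 mm across.
- pointer (a point): Point of the rest's black pointer over the quadrant, 80 mm from the hinge axis and 67.5 mm to the machine's +x side; it turns with the rest, in line with the rest's plane.
- marker_mid (a point): Middle of the brass marker, a clip 10 x 26 x 5 mm with a round thumb screw, fastened on the quadrant 80 mm from the hinge axis at the wanted angle (25 to 46 degrees above level). It lies in the pointer's plane: at the wanted angle the two points coincide. It does not stop the rest.
- jar: Bystander: closed jar 54 mm across, 75 mm tall, standing on the bench. Origin: centre of its underside. The bench between it and the robot, to the left of the machine, is free to lay things on.
- bench_block: Bystander: steel bench block 63 x 63 x 19 mm lying on the bench. Origin: centre of its underside.
- graver: Bystander: graver with a mushroom-shaped wooden handle, 125 mm long, 32 mm wide at the handle, lying on the bench along its x. Origin: on the bench under its middle.
There are look-alikes about, which are no part of the job. Of the things like the lid, leave any that is blue; of the rest the smaller one is meant.

How it is judged:
On the way, in this order (a step that is already met when the one before it is completed fails the run):
1. the lid is off the machine, lies flat on the bench and is let go (height (world z) of lid below 0.025 m and (angle between lid's own z axis and vertical below 0.12 rad or angle between lid's own z axis and vertical above 3.02 rad) and linear speed of lid below 0.03 m/s and contact force between lid and the fingers below 0.05 N and contact force between lid and hone below 0.05 N), for 0.2 s.
2. the rest's pointer is at the marker (distance between pointer and marker_mid below 0.005 m), for 0.3 s.
At the end, for the whole second after the job is handed in: The rest stands still with its pointer within 5 mm (about 3.5 degrees) of the marker, carried by the robot's fingers and propped by nothing else; the lid lies flat (within 7 degrees, either way up) and still on the bench, let go and not touching the machine (all of step 1 and distance between pointer and marker_mid below 0.005 m and angular speed of rest below 0.06 rad/s and contact force between rest and the fingers above 0.4 N and contact force between rest and lid below 0.05 N and contact force between rest and jar below 0.05 N and contact force between rest and bench_block below 0.05 N and contact force between rest and graver below 0.05 N); the arm keeps its last pose, push and grip.
It fails at once if the lid is dropped or thrown (moves at over 0.6 m/s out of the fingers) (linear speed of lid above 0.6 m/s and contact force between lid and the fingers below 0.01 N).
It fails at once if the marker is shifted (distance of marker_mid from where it was at the start of the episode above 0.004 m).
It fails at once if a bystander is pushed away or knocked over (distance of any of jar, bench_block, graver from where it was at the start of the episode above 0.02 m or angle between jar's own z axis and vertical above 0.5 rad).
It also fails if it takes over 58 s, if anything falls off the work surface, if the arm or the gripper's body presses on something with over 40 N, if the wrist force passes 120 N, or if a joint passes its speed limit or range.

## Working session

There is one attempt and no reset: what is moved stays moved. The work goes in short steps, Python scripts to look and compute and a tool call to move; the robot and the scene stay as the last step left them, time stands still between calls to the robot, and variables do not carry over. Pictures are saved under pics/ and viewed, at most 10 in all, crops included, and the job is handed in when it is done.

Besides the shell and the picture viewer there is one more tool, called after "Request:" in YAML: its name, and indented under it one key for each argument. carry_out: Moves the arm, as the interface text tells. Its arguments: {"type":"object","properties":{"dp":{"type":"array"},"yaw":{"type":"array"},"hand":{"type":"array"}},"required":["dp","yaw","hand"]}

```bash
mkdir -p pics; python3 - <<'E'
from cell import get_obs, eyes
import cv2, numpy as np
for n in ("scene","top"):
    im=eyes.read_camera(n); cv2.imwrite(f"pics/{n}0.png",cv2.resize(im[:,:,::-1],(800,600),interpolation=cv2.INTER_CUBIC))
    c=eyes.get_calibration(n); np.set_printoptions(precision=4,suppress=True); print(n,c["K"],c["view"])
print(get_obs())
E
```

```text
scene [[533.6525   0.     273.9614]
 [  0.     533.6525 208.7976]
 [  0.       0.       1.    ]] [[-0.0894  0.9959 -0.0124  0.0708]
 [ 0.6349  0.0474 -0.7712 -0.2493]
 [-0.7674 -0.0768 -0.6365  2.0066]
 [ 0.      0.      0.      1.    ]]
top [[400.8921   0.     277.1228]
 [  0.     400.8921 206.8507]
 [  0.       0.       1.    ]] [[-0.0015 -0.9997 -0.0241 -0.0039]
 [-0.9953  0.0039 -0.0968  0.5306]
 [ 0.0969  0.0238 -0.995   1.139 ]
 [ 0.      0.      0.      1.    ]]
{'clock': 0.1, 'joint_positions': array([ 0.9119,  0.159 ,  1.5981, -0.    ,  1.3863, -0.2101]), 'qvel': array([-0.0007, -0.002 , -0.0019, -0.0005,  0.0005,  0.0025]), 'effort': array([ -0.0006, -38.6502, -32.2961,   0.0703,   0.0339,  -0.    ]), 'ee_pos': array([0.2491, 0.5176, 0.2137]), 'eef_rot': array([-0.6988, -3.0622,  0.0025]), 'wrist_force': array([-0.224 ,  0.3283, -0.4325]), 'moment': array([-0.0005,  0.0184, -0.0126]), 'grip_force': 0.0, 'gripper_width': 0.09212970522363556}
```

View pics/scene0.png

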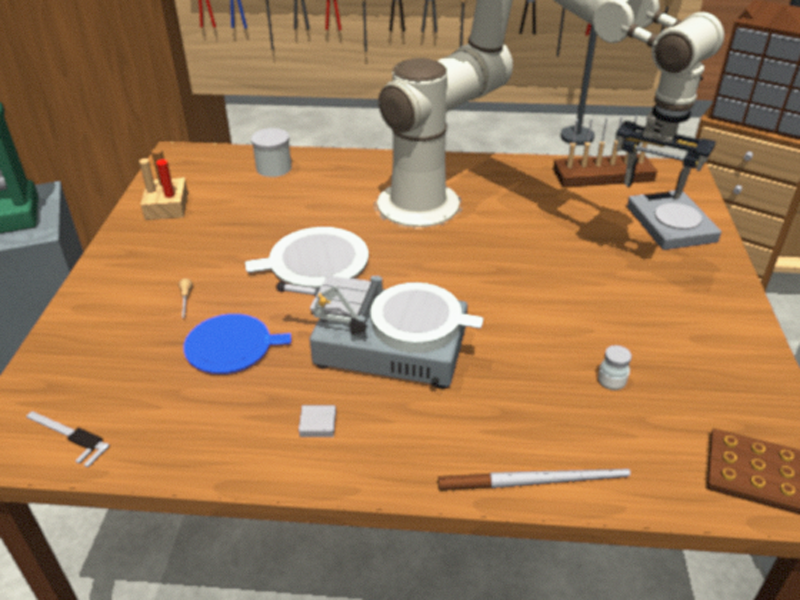

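View pics/top0.png

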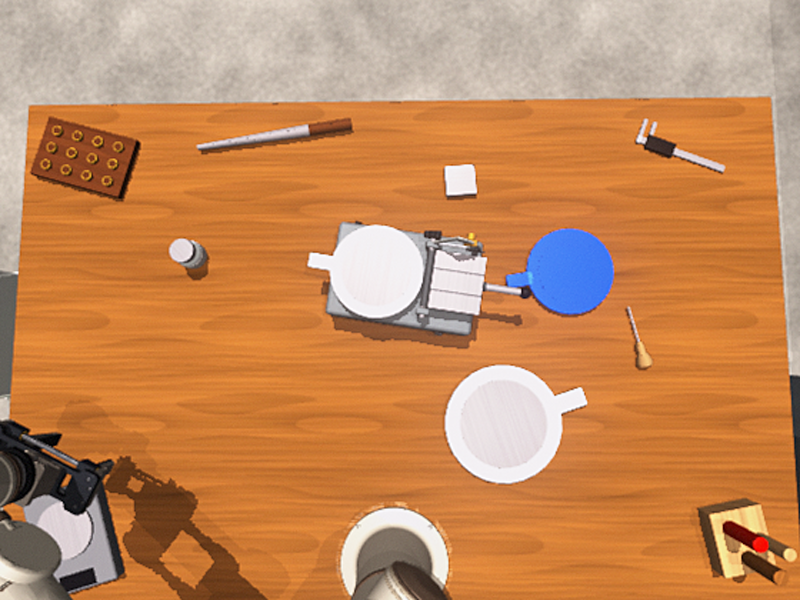

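The top view shows the seated lid at (377,272) with its tab at (316,261), the rest with its handle ball at (525,292), and the jar at (187,250). The blue look-alike and a bigger white one lie loose on the bench. I'll enlarge the machine in both views.

```bash
python3 - <<'E'
import cv2
from cell import eyes
for n,(x,y,w,h) in dict(top=(212,145,160,110),scene=(190,185,150,100)).items():
    im=eyes.read_camera(n)[:,:,::-1]
    cv2.imwrite(f"pics/{n}1.png",cv2.resize(im[y:y+h,x:x+w],None,fx=5,fy=5,interpolation=cv2.INTER_CUBIC))
E
```

```text
(no output)
```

View pics/top1.png

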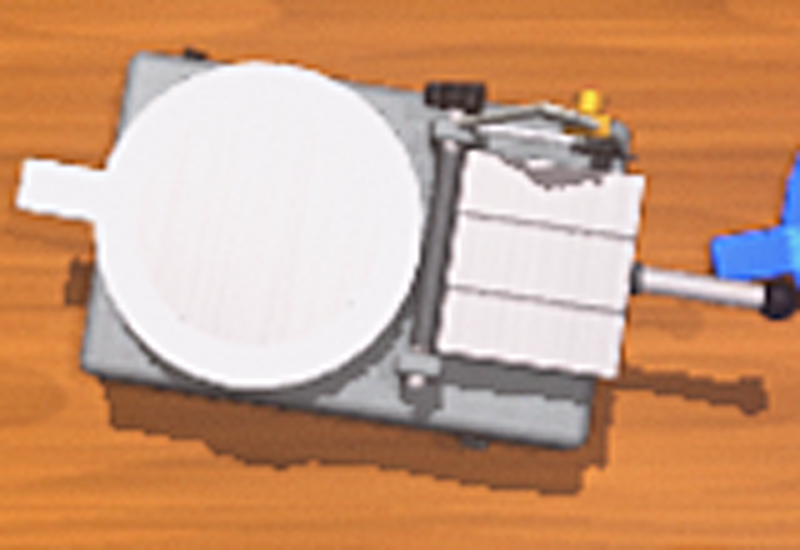

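View pics/scene1.png

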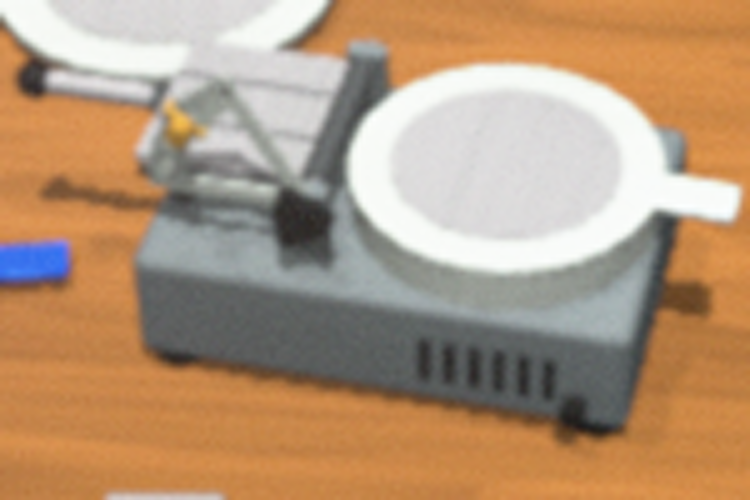

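The top crop shows the lid centre at (258,225), tab end at (20,186), ball at (780,298), and marker at (590,112). The scene crop shows the ball at (33,78), marker at (180,125), lid centre at (507,165), and tab end at (738,205).

```bash
cat > h.py <<'E'
import numpy as np, cv2
from cell import get_obs, eyes
from scipy.spatial.transform import Rotation as R
from scipy.optimize import least_squares
np.set_printoptions(precision=4,suppress=True)
C={n:eyes.get_calibration(n) for n in("top","scene")}
def proj(c,p):
    q=c["view"]@np.r_[p,1]; q=c["K"]@q[:3]; return q[:2]/q[2]
def onz(c,px,z):
    V=c["view"];Rm=V[:3,:3];o=-Rm.T@V[:3,3];d=Rm.T@np.linalg.inv(c["K"])@np.r_[px,1];return o+d*(z-o[2])/d[2]
def tri(a,b):
    return least_squares(lambda p:np.r_[proj(C["top"],p)-a,proj(C["scene"],p)-b],[.5,0,.1])
T=lambda u,v:np.array([212+u/5,145+v/5]); S=lambda u,v:np.array([190+u/5,185+v/5])
E
python3 - <<'E'
from h import *
lt=onz(C["top"],T(258,225),.116);ls=onz(C["scene"],S(507,165),.116);print("lid",lt,ls)
tt=onz(C["top"],T(20,186),.116);ts=onz(C["scene"],S(738,203),.115);print("tabend",tt,ts,"len",np.linalg.norm(tt-lt),np.linalg.norm(ts-ls))
bt=onz(C["top"],T(780,298),.125);bs=onz(C["scene"],S(33,78),.125);print("ball",bt,bs,np.linalg.norm(bt-lt))
l=(lt+ls)/2;b=(bt+bs)/2;d=(l-b)[:2];d/=np.linalg.norm(d)
print("machine y",d,"yaw",np.degrees(np.arctan2(-d[0],d[1])))
r=tri(T(590,112),S(180,125));m=r.x;print("marker",m,r.fun)
X=np.array([d[1],-d[0]]);
h=l[:2]-.097*d; print("hinge",h,"mach xy of marker rel hinge",(m[:2]-h)@X,(m[:2]-h)@d,m[2]-.125)
q=m[:2]-h;print("ang",np.degrees(np.arctan2(m[2]-.125,-(q@d))),np.hypot(q@d,m[2]-.125))
t=((tt+ts)/2-l)[:2];print("tab dir",t/np.linalg.norm(t),np.degrees(np.arctan2(t[1],t[0])))
print("jar",onz(C["top"],[180/1.4286,248/1.4286],.075))
print("biglid",onz(C["top"],[503/1.4286,423/1.4286],.018))
print("handle",h-.148*d)
Rm=R.from_rotvec(get_obs()["eef_rot"]).as_matrix();print(Rm)
E
```

```text
lid [0.5676 0.0288 0.116 ] [0.5718 0.0306 0.116 ]
tabend [0.5895 0.1577 0.116 ] [0.5932 0.1591 0.115 ] len 0.13079036412598288 0.1302679790644187
ball [ 0.526  -0.2481  0.125 ] [ 0.5257 -0.2469  0.125 ] 0.2800998920228615
machine y [0.1563 0.9877] yaw -8.992437707304276
marker [ 0.6171 -0.1437  0.1718] [-0.2075  0.0262 -0.2207 -0.0172]
hinge [ 0.5545 -0.0661] mach xy of marker rel hinge 0.07392371405831369 -0.06682015780685793 0.04677709800008481
ang 34.99373942383649 0.08156611052785916
tab dir [0.1658 0.9862] 80.45371392560747
jar [0.6221 0.4212 0.075 ]
biglid [ 0.275  -0.2185  0.018 ]
handle [ 0.5314 -0.2123]
[[-0.901   0.4338 -0.0007]
 [ 0.4338  0.901  -0.0009]
 [ 0.0002 -0.0011 -1.    ]]
```

Checks pass: tab length 131 mm, lid-to-ball 280 mm, marker radius 81 mm at about 35°. Next is the hover above the tab.

Request:
carry_out:
  dp:
    - [-0.47,-0.197,0.04]
    - [-0.47,-0.197,0.04]
    - [-0.47,-0.197,0.04]
    - [-0.47,-0.197,0.04]
    - [-0.47,-0.197,0.04]
    - [-0.47,-0.197,0.04]
    - [-0.47,-0.197,0.04]
    - [-0.47,-0.197,0.04]
    - [-0.47,-0.197,0.04]
    - [-0.47,-0.197,0.04]
  yaw: [1.29,1.29,1.29,1.29,1.29,1.29,1.29,1.29,1.29,1.29]
  hand: [0.3,0.3,0.3,0.3,0.3,0.3,0.3,0.3,0.3,0.3]

```text
clock: 1.45
ee_pos: [0.5872, 0.1365, 0.1742]
eef_rot: [-2.4, -2.025, 0.001]
wrist_force: [-0.4, 0.3, -0.9]
gripper_width: 0.0599
grip_force: 0.0
```

```bash
python3 - <<'E'
from h import *
o=get_obs();print(o["clock"],o["ee_pos"],o["gripper_width"],o["joint_positions"]);print(R.from_rotvec(o["eef_rot"]).as_matrix())
c=eyes.get_calibration("wrist");im=eyes.read_camera("wrist")
for p in [(.5883,.1401,.116),(.5697,.0297,.116)]+[(.5697+.1658*.131,.0297+.9862*.131,.116)]:print(proj(c,p)*1.4286)
np.savez("w0.npz",**c)
cv2.imwrite("pics/w0.png",cv2.resize(im[:,:,::-1],(800,600)))
E
```

```text
1.45 [0.5872 0.1365 0.1742] 0.059852123115225836 [0.028  0.262  1.558  0.0004 1.3227 0.1968]
[[ 0.1682  0.9858 -0.0011]
 [ 0.9858 -0.1682  0.0004]
 [ 0.0002 -0.0012 -1.    ]]
[409.4446 317.4712]
[409.9805 532.4169]
[409.2369 275.8067]
```

View pics/w0.png

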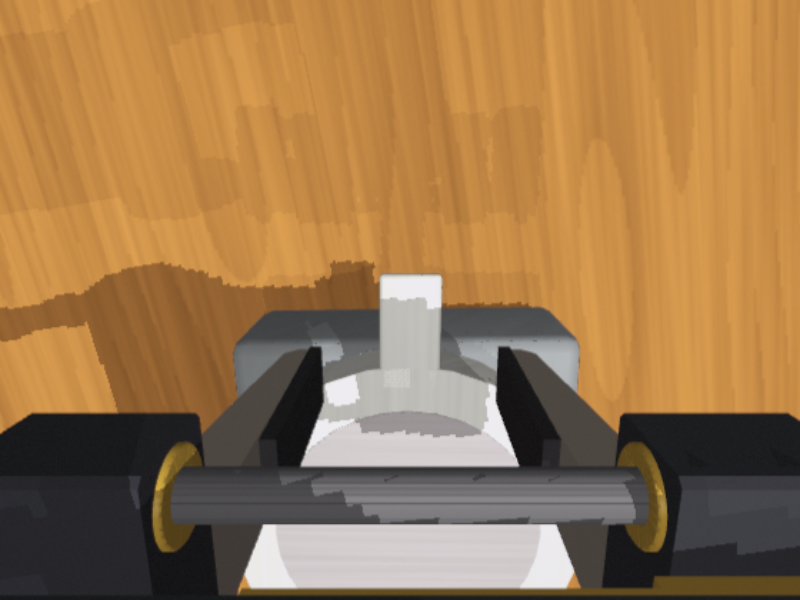

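The tab runs straight up the picture, with its end at (411,275) where (409,276) was predicted. The fingers are centred on it, so I'll lower and close.

Request:
carry_out:
  dp:
    - [0.001,0,0.04]
    - [0.001,0,0.07]
    - [0.001,0,0.08]
    - [0.001,0,0.08]
    - [0.001,0,0.08]
    - [0.001,0,0.08]
    - [0.001,0,0.08]
    - [0.001,0,0.08]
  yaw: [0,0,0,0,0,0,0,0]
  hand: [0.3,0.3,0.3,0.3,-1,-1,-1,-1]

```text
clock: 2.5
ee_pos: [0.5879, 0.1376, 0.0951]
eef_rot: [2.4, 2.027, 0.001]
wrist_force: [-0.4, -0.1, 2.0]
gripper_width: 0.0272
grip_force: 30.0
```

Gripped at 27 mm. Lifting slowly.

Request:
carry_out:
  dp:
    - [0,0,-0.008]
    - [0,0,-0.016]
    - [0,0,-0.026]
    - [0,0,-0.038]
    - [0,0,-0.05]
    - [0,0,-0.065]
    - [0,0,-0.08]
    - [0,0,-0.1]
    - [0,0,-0.12]
    - [0,0,-0.12]
  yaw: [0,0,0,0,0,0,0,0,0,0]
  hand: [-1,-1,-1,-1,-1,-1,-1,-1,-1,-1]

```text
clock: 3.75
ee_pos: [0.5891, 0.1377, 0.2175]
eef_rot: [2.398, 2.025, 0.006]
wrist_force: [-0.8, -0.2, -1.4]
gripper_width: 0.0276
grip_force: 30.0
```

```bash
python3 - <<'E'
from h import *
o=get_obs();print(o["clock"],o["ee_pos"],o["gripper_width"],o["moment"],o["wrist_force"])
im=eyes.read_camera("scene")
cv2.imwrite("pics/s2.png",cv2.resize(im[130:290,180:390,::-1],None,fx=3.7,fy=3.7,interpolation=cv2.INTER_CUBIC))
E
```

```text
3.75 [0.5891 0.1377 0.2175] 0.02757674658180367 [ 0.0079  0.1079 -0.0164] [-0.849  -0.2244 -1.4486]
```

View pics/s2.png

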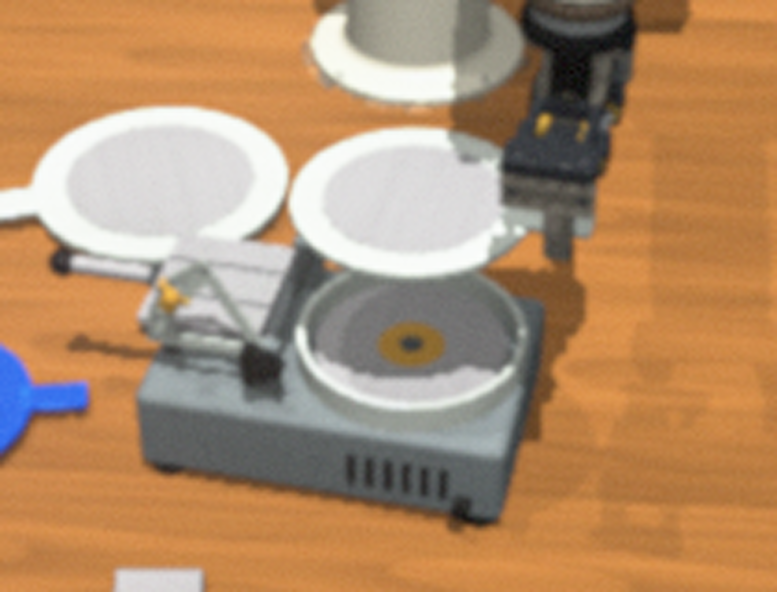

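The lid hangs level from the fingers, clear of the pan. I'll carry it to the free bench on the left.

Request:
carry_out:
  dp:
    - [0.012,-0.01,0]
    - [0.04,-0.033,0]
    - [0.075,-0.062,0]
    - [0.11,-0.091,0.02]
    - [0.145,-0.12,0.05]
    - [0.18,-0.149,0.08]
    - [0.207,-0.171,0.11]
    - [0.225,-0.186,0.135]
    - [0.233,-0.193,0.15]
    - [0.233,-0.193,0.16]
  yaw: [0,0,0,0,0,0,0,0,0,0]
  hand: [-1,-1,-1,-1,-1,-1,-1,-1,-1,-1]

```text
clock: 5.05
ee_pos: [0.4355, 0.3998, 0.0536]
eef_rot: [-2.399, -2.029, 0.002]
wrist_force: [-0.6, 0.5, -0.4]
gripper_width: 0.0272
grip_force: 30.0
```

Request:
carry_out:
  dp:
    - [0,0,0.01]
    - [0,0,0.02]
    - [0,0,0.028]
    - [0,0,0.034]
    - [0,0,0.04]
    - [0,0,0.044]
    - [0,0,0.046]
    - [0,0,0.046]
    - [0,0,0.046]
  yaw: [0,0,0,0,0,0,0,0,0]
  hand: [-1,-1,-1,-1,-1,-1,-1,-1,-1]

```text
clock: 6.18
ee_pos: [0.4365, 0.3997, 0.0088]
eef_rot: [2.4, 2.027, 0.001]
wrist_force: [-0.3, 0.4, -2.1]
gripper_width: 0.0276
grip_force: 30.0
```

Request:
carry_out:
  dp:
    - [0,0,0.003]
    - [0,0,0.006]
    - [0,0,0.006]
    - [0,0,0.006]
    - [0,0,0.006]
  yaw: [0,0,0,0,0]
  hand: [-1,-1,-1,-1,-1]

```text
clock: 6.8
ee_pos: [0.4364, 0.3996, 0.0027]
eef_rot: [2.4, 2.027, 0.0]
wrist_force: [1.6, 0.3, -1.6]
gripper_width: 0.0277
grip_force: 30.0
```

```bash
python3 - <<'E'
from h import *
o=get_obs();print(o["clock"],o["ee_pos"],o["moment"],o["wrist_force"])
im=eyes.read_camera("scene")
cv2.imwrite("pics/s3.png",cv2.resize(im[130:290,250:460,::-1],None,fx=3.7,fy=3.7,interpolation=cv2.INTER_CUBIC))
E
```

```text
6.8 [0.4364 0.3996 0.0027] [ 0.0921 -0.0003  0.0342] [ 1.5723  0.2987 -1.5536]
```

View pics/s3.png

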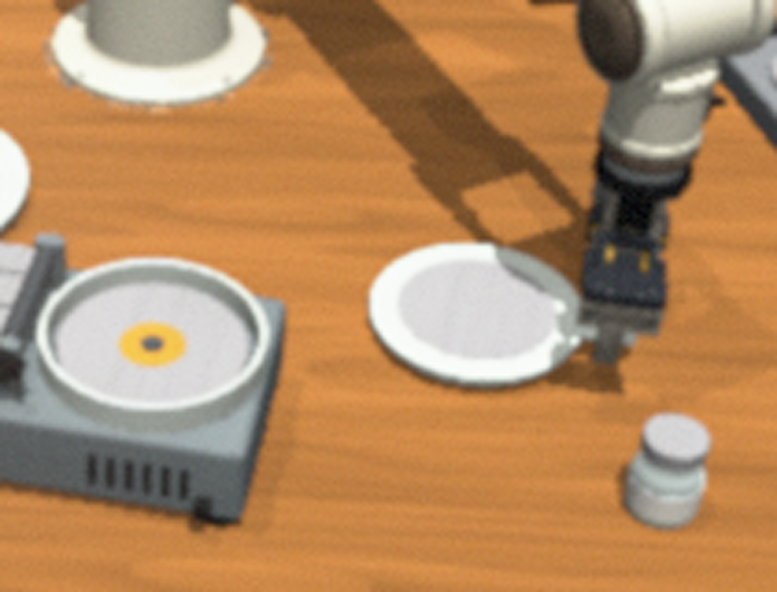

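The lid is a few mm above the bench and level, well clear of the jar. Releasing.

Request:
carry_out:
  dp:
    - [0,0,0]
    - [0,0,0]
    - [0,0,0]
    - [0,0,0]
    - [0,0,0]
    - [0,0,-0.03]
    - [0,0,-0.07]
    - [0,0,-0.12]
    - [0,0,-0.18]
    - [0,0,-0.24]
  yaw: [0,0,0,0,0,0,0,0,0,0]
  hand: [-0.3,0.0,0.2,0.3,0.3,0.3,0.3,0.3,0.3,0.3]

```text
clock: 8.1
ee_pos: [0.436, 0.3994, 0.2444]
eef_rot: [-2.4, -2.027, 0.0]
wrist_force: [0.6, 0.5, 0.3]
gripper_width: 0.0596
grip_force: 0.0
```

```bash
python3 - <<'E'
from h import *
o=get_obs();print(o["clock"],o["ee_pos"],o["joint_positions"],o["wrist_force"])
im=eyes.read_camera("scene")
a=cv2.resize(im[130:290,250:460,::-1],None,fx=1.9,fy=1.9,interpolation=cv2.INTER_CUBIC)
t=eyes.read_camera("top")
b=cv2.resize(t[140:300,60:270,::-1],None,fx=1.9,fy=1.9,interpolation=cv2.INTER_CUBIC)
cv2.imwrite("pics/s4.png",np.hstack([a,b]))
E
```

```text
8.1 [0.436  0.3994 0.2444] [ 0.5374  0.1816  1.5118 -0.      1.4483  0.7054] [0.5811 0.4536 0.317 ]
```

View pics/s4.png

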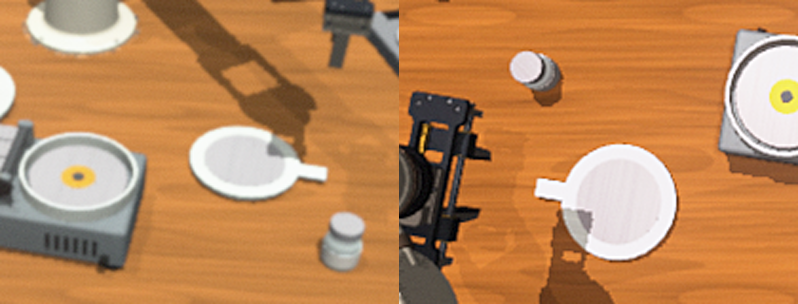

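The lid lies flat on the bench and is let go, and the jar is untouched. Now over to the handle.

Request:
carry_out:
  dp:
    - [-0.588,0.197,-0.01]
    - [-0.588,0.197,-0.01]
    - [-0.588,0.197,-0.01]
    - [-0.588,0.197,-0.01]
    - [-0.588,0.197,-0.01]
    - [-0.588,0.197,-0.01]
    - [-0.588,0.197,-0.01]
    - [-0.588,0.197,-0.01]
    - [-0.588,0.197,-0.01]
    - [-0.588,0.197,-0.01]
  yaw: [0,0,0,0,0,0,0,0,0,0]
  hand: [0.3,0.3,0.3,0.3,0.3,0.3,0.3,0.3,0.3,0.3]

```text
clock: 9.45
ee_pos: [0.5319, -0.2152, 0.2518]
eef_rot: [-2.4, -2.026, 0.0]
wrist_force: [0.9, 0.9, 0.5]
gripper_width: 0.06
grip_force: 0.0
```

Request:
carry_out:
  dp:
    - [0,0,0]
    - [0,0,0.04]
    - [0,0,0.05]
    - [0,0,0.05]
  yaw: [0,0,0,0]
  hand: [0.3,0.3,0.3,0.3]

```text
clock: 9.95
ee_pos: [0.5318, -0.2119, 0.202]
eef_rot: [-2.398, -2.027, 0.001]
wrist_force: [0.2, 0.5, 0.5]
gripper_width: 0.0598
grip_force: 0.0
```

```bash
python3 - <<'E'
from h import *
o=get_obs();print(o["clock"],o["ee_pos"],o["joint_positions"]);print(R.from_rotvec(o["eef_rot"]).as_matrix())
c=eyes.get_calibration("wrist");im=eyes.read_camera("wrist");np.savez("w1.npz",**c)
d=np.array([.1563,.9877]);h=np.array([.5545,-.0661])
for r in(.112,.148,.182):print(r,proj(c,np.r_[h-r*d,.125])*1.4286)
cv2.imwrite("pics/w1.png",cv2.resize(im[:,:,::-1],(800,600)))
E
```

```text
9.95 [ 0.5318 -0.2119  0.202 ] [-0.5903  0.1629  1.6172  0.0001  1.3635 -0.4232]
[[ 0.1663  0.9861 -0.0016]
 [ 0.9861 -0.1663  0.0012]
 [ 0.0009 -0.0018 -1.    ]]
0.112 [407.0297 240.9573]
0.148 [407.8861 315.0061]
0.182 [408.6422 380.3868]
```

View pics/w1.png

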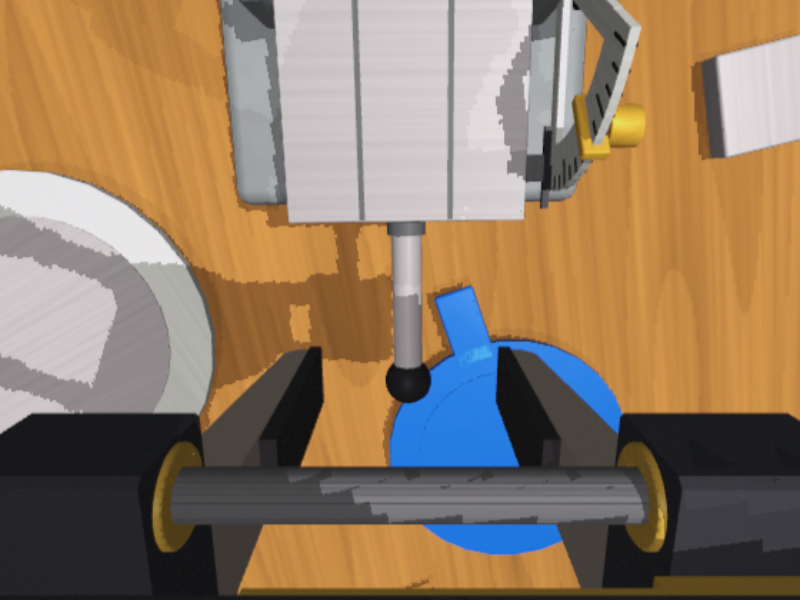

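The handle bar is at column 407 and the ball at (408,381), both as predicted. The marker clip centre is at (592,128), with its thumb screw outboard. I'll grip, and refine the marker angle from the three views.

Request:
carry_out:
  dp:
    - [0,0,0.05]
    - [0,0,0.085]
    - [0,0,0.096]
    - [0,0,0.096]
    - [0,0,0.096]
    - [0,0,0.096]
    - [0,0,0.096]
    - [0,0,0.096]
    - [0,0,0.096]
  yaw: [0,0,0,0,0,0,0,0,0]
  hand: [0.3,0.3,0.3,0.3,-1,-1,-1,-1,-1]

```text
clock: 11.12
ee_pos: [0.5303, -0.2128, 0.1066]
eef_rot: [-2.396, -2.025, 0.005]
wrist_force: [-4.8, 0.7, 4.1]
gripper_width: 0.0132
grip_force: 30.0
```

```bash
python3 - <<'E'
from h import *
o=get_obs();print(o["ee_pos"],o["gripper_width"],o["wrist_force"])
w=np.load("w1.npz");d=np.array([.1563,.9877]);X=np.array([.9877,-.1563]);h=np.array([.5545,-.0661])
for a in range(26,47,3):
    t=np.radians(a);p=np.r_[h+.0675*X-.08*np.cos(t)*d,.125+.08*np.sin(t)]
    print(a,p,"wrist",proj(w,p)*1.4286,"top",(proj(C["top"],p)-[212,145])*5,"scene",(proj(C["scene"],p)-[190,185])*5)
print("pointer level",proj(w,np.r_[h+.0675*X-.08*d,.125])*1.4286)
E
```

```text
[ 0.5303 -0.2128  0.1066] 0.013246526664204743 [-4.8016  0.6988  4.0689]
26 [ 0.6099 -0.1477  0.1601] wrist [580.7927 147.7013] top [594.5166 130.1897] scene [175.2042 132.7523]
29 [ 0.6102 -0.1458  0.1638] wrist [584.2224 142.0322] top [591.5758 128.2919] scene [178.1175 128.0107]
32 [ 0.6106 -0.1437  0.1674] wrist [587.7394 135.5995] top [588.2211 126.3642] scene [181.3932 123.4545]
35 [ 0.6109 -0.1414  0.1709] wrist [591.3357 128.3797] top [584.4586 124.4123] scene [185.0243 119.0975]
38 [ 0.6113 -0.1389  0.1743] wrist [595.002  120.3518] top [580.296 122.442] scene [189.0023 114.9531]
41 [ 0.6117 -0.1363  0.1775] wrist [598.7275 111.4983] top [575.7427 120.4594] scene [193.3179 111.0345]
44 [ 0.6122 -0.1335  0.1806] wrist [602.4996 101.806 ] top [570.8094 118.4707] scene [197.9605 107.3539]
pointer level [555.3812 168.9182]
```

Held, with a 13 mm opening. Swinging up along the arc to about 34°.

Request:
carry_out:
  dp:
    - [0.0004,-0.001,-0.0104]
    - [0.0014,-0.001,-0.0207]
    - [0.0032,-0.001,-0.0309]
    - [0.0058,-0.001,-0.041]
    - [0.009,-0.001,-0.0509]
    - [0.0129,-0.001,-0.0605]
    - [0.0174,-0.001,-0.0698]
    - [0.0212,-0.001,-0.0766]
    - [0.0254,-0.001,-0.0832]
    - [0.0254,-0.001,-0.0832]
  yaw: [0,0,0,0,0,0,0,0,0,0]
  hand: [-1,-1,-1,-1,-1,-1,-1,-1,-1,-1]

```text
clock: 12.38
ee_pos: [0.5344, -0.1868, 0.1899]
eef_rot: [-2.397, -2.026, 0.002]
wrist_force: [-6.3, 1.4, -4.3]
gripper_width: 0.0134
grip_force: 30.0
```

```bash
python3 - <<'E'
from h import *
o=get_obs();print(o["clock"],o["ee_pos"],o["gripper_width"],o["wrist_force"],o["grip_force"])
d=np.array([.1563,.9877]);h=np.array([.5545,-.0661]);e=o["ee_pos"]
print("angle",np.degrees(np.arctan2(e[2]+.019-.125,-(e[:2]-h)@d)))
w=eyes.get_calibration("wrist");im=eyes.read_camera("wrist");s=eyes.read_camera("scene")
X=np.array([.9877,-.1563])
print("wrist marker34",proj(w,np.r_[h+.0675*X-.08*np.cos(.593)*d,.125+.08*np.sin(.593)]))
a=cv2.resize(im[60:200,330:500,::-1],(480,395),interpolation=cv2.INTER_CUBIC)
b=cv2.resize(s[190:246,200:260,::-1],(320,299),interpolation=cv2.INTER_CUBIC);b=cv2.copyMakeBorder(b,0,96,0,0,0)
cv2.imwrite("pics/f0.png",np.hstack([a,b]))
E
```

```text
12.375 [ 0.5344 -0.1868  0.1899] 0.013370383266441965 [-6.3446  1.4056 -4.3485] 29.99688684940338
angle 34.43410463967047
wrist marker34 [419.9284 142.2577]
```

View pics/f0.png

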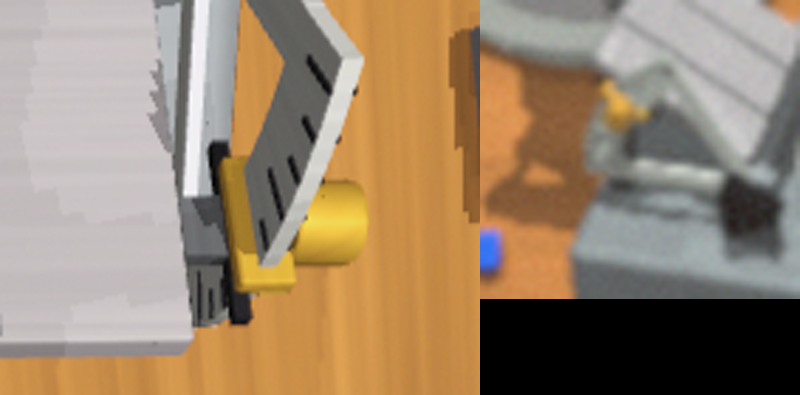

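The pointer bar runs from (215,145) to (240,320) alongside the clip, which spans (220,155) to (295,290) in the left crop. A numerical fit of both angles will check how well they agree.

```bash
python3 - <<'E'
from h import *
w1=dict(np.load("w1.npz"));w2=eyes.get_calibration("wrist")
d=np.array([.1563,.9877]);X=np.array([.9877,-.1563]);h=np.array([.5545,-.0661])
def pt(a,r,n,x):
    t=np.radians(a);y=-r*np.cos(t)+n*np.sin(t);z=r*np.sin(t)+n*np.cos(t);return np.r_[h+x*X+y*d,.125+z]
b1=np.array([575,95,610,158])/1.4286
b2=np.array([220,155,295,290])/2.8235+[330,60,330,60]
for tn,xw in((10,5),(5,10)):
    for nm,b,w in(("w1",b1,w1),("w2",b2,w2)):
        def f(q):
            P=np.array([proj(w,pt(q[0],.08+i*.013,j*tn/2e3,q[1]+k*xw/2e3)) for i in(-1,1) for j in(-1,1) for k in(-1,1)])
            return np.r_[P.min(0),P.max(0)]-b
        r=least_squares(f,[34,.0675],x_scale=[1,.001]);print(tn,xw,nm,r.x,r.fun)
# rest angle from plate corner, edge radius from the level view
c1=np.array([525,220])/1.4286;c2=np.array([193,340])/2.8235+[330,60]
for n in(.004,0):
    q=least_squares(lambda q:proj(w1,pt(0,q[0],n,q[1]))-c1,[.1,.054]).x
    r=least_squares(lambda a:proj(w2,pt(a[0],q[0],n,a[1]))-c2,[34,.054],x_scale=[1,.001]);print("plate",q,r.x,r.fun)
E
```

```text
10 5 w1 [35.7586  0.0673] [ 0.9821 -5.0526 -0.8933  4.9843]
10 5 w2 [36.0323  0.0668] [ 1.304  -4.     -1.1778  4.1682]
5 10 w1 [35.7807  0.0673] [-2.4907 -1.59    2.3151  2.021 ]
5 10 w2 [36.0759  0.0667] [-2.2304 -1.0437  2.0689  1.7113]
plate [0.1024 0.0539] [33.4108  0.0533] [ 0. -0.]
plate [0.1028 0.0548] [36.0159  0.053 ] [-0.  0.]
```

The marker fits at 35.9° in both wrist views, and the rest stands at about 34.4°. I'll raise it 1.3° more and hold.

Request:
carry_out:
  dp:
    - [0.001,0,-0.0015]
    - [0.0019,0,-0.0028]
    - [0.0019,0,-0.0028]
    - [0.0019,0,-0.0028]
    - [0.0019,0,-0.0028]
    - [0.0019,0,-0.0028]
    - [0.0019,0,-0.0028]
    - [0.0019,0,-0.0028]
  yaw: [0,0,0,0,0,0,0,0]
  hand: [-1,-1,-1,-1,-1,-1,-1,-1]

```text
clock: 13.48
ee_pos: [0.5347, -0.1853, 0.1922]
eef_rot: [-2.397, -2.026, 0.002]
wrist_force: [-5.5, -0.0, -5.5]
gripper_width: 0.0138
grip_force: 30.0
```

```bash
python3 - <<'E'
from h import *
from cell import manip
o=get_obs();d=np.array([.1563,.9877]);h=np.array([.5545,-.0661]);e=o["ee_pos"]
a=np.degrees(np.arctan2(e[2]+.019-.125,-(e[:2]-h)@d))
print(o["clock"],a,o["wrist_force"],o["grip_force"],abs(o["qvel"]).max())
if 35<a<36.8 and o["grip_force"]>20: print(manip.sign_off())
E
```

```text
13.475 35.50957733563776 [-5.5002 -0.0357 -5.4965] 29.998303949832916 0.001486596054632853
the job is handed in; nothing more can be done
None
```

I handed the job in at 13.5 s: the lid lies flat on the bench to the left of the machine, and the fingers hold the rest steady at about 35.5°, against a marker I measured at about 35.9° (allowed error about 3.5°); the hand-in gave no verdict.

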